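# Sort the coated mounts into their carrier, then hold the dry box open

## Robot

A 6-joint arm with a two-finger parallel gripper is mounted at the origin on a cart in front of the work surface, level with it; the furniture and walls round the work are solid. World frame = base frame: x ahead of the robot, y to its left, z up, the work surface at z = 0. Lengths are in mm, angles in degrees, forces in N, time in s.
With the tool pointing down it reaches from about 350 to 850 mm from the base axis. Payload 8.1 kg.
Tool frame: the origin (TCP) lies at the very end of the fingers, on their centre line; the grasp point (between the pads) lies 19 mm behind it; z points along the fingers, y is the line along which they close (so a half turn about z gives the same grasp; the last joint's range is limited). The gripper opens to 85 mm and grips with 20 to 120 N. Pads are 22 mm wide; open, the fingers measure 114 mm over their backs; the gripper's body (76 mm by 85 mm) begins 54 mm behind the grasp point. The pads swing forward as they close: fully open they stand 13 mm farther back than shut.
Start: joints at [64.836, 7.471, 85.268, -0, 87.261, -4.893], TCP at [207.858, 562.85, 231.292] pointing down, gripper open.
Joint ranges: [-169.43, 169.43], [-51.17, 129.36], [1.28, 143.12], [-76.62, 256.62], [0, 156.53], [-152.29, 152.29]. Speed limits (degrees/s): [136.94, 136.94, 159.86, 180, 180, 180].

## Interface

Orientations are given as [roll, pitch, yaw] about the fixed x, y, z axes, in that order (R = Rz(yaw) Ry(pitch) Rx(roll)).
In Python, from bench import sense, eyes, job, models gives the robot as it stands. The module is installed in compiled form; this text tells all that it offers.
- The arm moves only by the tool apply_moves, never from a script. Its argument "rows" is a list of rows, each a list of 6 numbers: the shift along the tool's x, y, z in mm, then the turn, a rotation vector about the tool's x, y, z in rad. In form: [[dx, dy, dz, rx, ry, rz], ...]. A call has exactly 5 rows; each row shifts and turns the commanded pose from where the row before left it, along the tool's axes as they then stand; what a row does not reach is not made up. A row lasts 1/8 s, in which the tool goes at most 62.5 mm and 10.7 degrees, less where a joint would pass 70% of its speed; a pose out of reach is approached as far as the arm can. A call is refused whole if a number of a shift passes 62.5 or a number of a turn 0.188, either way. A call with a gripper value outside its range is refused whole. "fingers" is the finger opening in mm, from 0 to 85.4, set as the call begins (left out, the last holds). The fingers move at their own pace and stop on an object; "grip_force" is the grip in N (left out, the last holds). Time passes only in rows, so rows that do not move let the fingers close, or fill a call up. It gives the time, the measured TCP pose, the force, the opening and the grip force at its end, in the units of the state.
- sense(): the state, without advancing time (a new reading comes with each control period).
- eyes.snapshot(name): name is "scene" or "top"; returns (picture, depth): 400x640x3 uint8, red, green, blue; 400x640 float32, mm along the optical axis (not along the pixel's ray), 0 where there is no reading.
- eyes.get_calibration(name): a dict with "intrinsics" (3x3 intrinsics, pixels), "R" (3x3) and "t" (3): a world point X has camera coordinates R X + t. Camera axes: x right, y down, z forward; pixel columns grow to the right and rows downward; lengths in mm; the calibration is good to about 2 mm. A picture is of the moment at which its call begins. get_calibration takes no time and is no camera call.
- job.hand_in(): hands the job in; it is judged then, once.
Trained networks look in the newest picture that a camera, given by its name, has taken for a name from the list of things; names that differ only in an ending like _2 or _b are one class to them, and where a whole thing is asked for, a point or a joint stands for the part that bears it (a point fixed in the world has none). Each returns a list of dicts, best first, with "confidence" (0 to 1); they miss things now and then, are a little off and sometimes report something else, mostly with a low value. They report only what shows in the picture. A call takes as long as a camera call.
- models.boxes_of(name, camera): "xyz" ([x, y, z] in mm, in world coordinates, good to about 4 mm: the middle of the surface that is visible of it).
- models.cut_out(name, camera): "pixels" (400x640 bool, what is visible of it).
- models.place_of(name, camera): "xyz" ([x, y, z] in mm, in world coordinates, good to about 4 mm: a listed point, or the origin of a listed thing).
The state is a dict: "time": time; "joint_pos": joint angles; "qd": joint speeds; "joint_efforts": joint torques, N m; "tool_pos": TCP position; "tcp_rot": TCP orientation; "ft_force": force on the tool from outside, world axes, zero at the start; "wrist_torque": the same for the moment, N m; "finger_gap": finger opening in mm; "grip_force": force on a finger pad.
Only numpy, scipy, OpenCV 4.12 (cv2) and the standard library are available. Lean on these libraries where they do the work, as an engineer would, in place of code of your own. Each camera call takes 0.05 s, during which the arm holds its last target. There are 200 camera calls.

## Task

Fill the carrier with the four coated sample mounts, each standing face up and right down in a bore of its own size: one 25 mm mount has been put in a 32 mm bore by mistake and belongs in the narrow row, and the other two stand loose on the coater's top. With all four seated and let go, lift the dry box's lid by its bar to 60 degrees and keep hold of it there, because it falls shut by itself: finish while holding it, so that I can put the carrier in with both hands. Keep the box shut until the mounts are sorted, and leave the tweezers, the tin and the wash bottle where they are.

Things in the scene. Friction and masses are not known exactly. Their poses are not given: they have to be found in the camera images.
- mount_32_seated: a black cylindrical sample mount 32 mm in diameter and 25 mm high with a bright metal section in its polished upper face and a 2.5 mm bevel round its foot; it already stands in the wide_front bore, with 17 mm of it above the carrier's upper face; about 35 g; origin at the centre of its underside, z up through the polished face
- mount_32_loose: a black cylindrical sample mount 32 mm in diameter and 25 mm high with a bright metal section in its polished upper face and a 2.5 mm bevel round its foot; loose on the coater's top, in front of the bell jar; about 35 g; origin at the centre of its underside, z up through the polished face
- mount_25_loose: a black cylindrical sample mount 25 mm in diameter and 25 mm high with a bright metal section in its polished upper face and a 2.5 mm bevel round its foot; loose on the coater's top, in front of the bell jar; the two loose mounts may be either way round; about 21 g; origin at the centre of its underside, z up through the polished face
- mount_25_misplaced: a black cylindrical sample mount 25 mm in diameter and 25 mm high with a bright metal section in its polished upper face and a 2.5 mm bevel round its foot; it stands in the wide_back bore, where it has much play and does not belong, with 17 mm of it above the carrier's upper face; about 21 g; origin at the centre of its underside, z up through the polished face
- carrier: loose aluminium carrier plate, 92 mm (its x) by 98 mm (its y) by 12 mm high, 0.7 kg, standing on the coater's top to the robot's right, with a small flat tab at each x end; origin at the centre of its underside, z up. Two rows of two blind bores run along its x, 44 mm apart in a row: the wide row (for 32 mm mounts) at y = +25.5 mm, the narrow row (for 25 mm mounts) at y = -28.5 mm
- wide_front (a point): centre of the floor of the nearer of the two wide bores (36 mm, 8 mm deep), 4 mm above the carrier's underside; its axes are the carrier's
- wide_back (a point): centre of the floor of the farther of the two wide bores (36 mm, 8 mm deep), 4 mm above the carrier's underside; its axes are the carrier's
- narrow_front (a point): centre of the floor of the nearer of the two narrow bores (29 mm, 8 mm deep), 4 mm above the carrier's underside; its axes are the carrier's
- narrow_back (a point): centre of the floor of the farther of the two narrow bores (29 mm, 8 mm deep), 4 mm above the carrier's underside; its axes are the carrier's
- dry_box_lid (a joint): opening angle of the dry box's lid in rad: 0 shut, grows as the front of the lid rises, 1.047 = 60 degrees, stop at 1.9; the lid weighs 0.3 kg, has no catch, stay or spring and falls shut when let go; 1 to 2 N at the bar lifts it
- lid_bar (a point): middle of the lid's steel bar handle, a round bar 10 mm thick and 66 mm long, parallel to the hinge; it lies level with the lid, 32 mm in front of the lid's front edge, on two 8 mm stand-offs 54 mm apart, with free air all round between them; at the start 54 mm above the coater's top. The point turns with the lid: its x points from the bar to the hinge, y along the bar
- dry_box_hinge (a point): point on the hinge axis of the lid, in the middle of the far top edge of the dry box, 50 mm above the coater's top. Its axes are those of the box: x level, away from the robot, square to the hinge, y along the hinge. The bar's axis is 152 mm from it on the -x side and 4 mm above it when the lid is shut
- dry_box: the dry box, fixed: grey plastic tub 120 mm (x) by 130 mm (y) by 50 mm high with a clear 6 mm lid hinged on its far rim and a small round dial on its front, at the robot's left; origin at the centre of its underside, x away from the robot
- bell_jar_axis (a point): fixed point on the bell jar's upright axis, level with the coater's top: round it stands the jar's solid drum, 170 mm in radius and 140 mm high, with a clear guard 155 mm in radius on it; a black knob stands out 35 mm from the drum's front, 23 to 71 mm up. The carrier's rows are turned so that a gripper closing across them has its long side along the drum, clear of it
- tweezers: bystander: steel tweezers 118 mm long, 10 mm high, lying between the two loose mounts, pointing roughly away from the robot; origin at the middle
- carbon_tin: bystander: round tin 58 mm across, 36 mm high, behind the carrier; origin at its underside
- wash_bottle: bystander: squeeze bottle with a bent spout, 185 mm high, at the left behind the dry box; origin at its underside

How it is judged (in metres and radians):
On the way, in this order (a step that is already met when the one before it is completed fails the run):
1. all four mounts stand face up and fully down in bores of their own size, let go, with the dry box still shut (((horizontal distance between mount_32_loose and wide_back below 0.003 m and z of mount_32_loose in the frame of wide_back below 0.002 m and angle between each of mount_32_loose, mount_32_seated's own z axis and vertical below 0.08 rad and horizontal distance between mount_32_seated and wide_front below 0.003 m and z of mount_32_seated in the frame of wide_front below 0.002 m) or (horizontal distance between mount_32_loose and wide_front below 0.003 m and z of mount_32_loose in the frame of wide_front below 0.002 m and angle between each of mount_32_loose, mount_32_seated's own z axis and vertical below 0.08 rad and horizontal distance between mount_32_seated and wide_back below 0.003 m and z of mount_32_seated in the frame of wide_back below 0.002 m)) and ((horizontal distance between mount_25_loose and narrow_back below 0.003 m and z of mount_25_loose in the frame of narrow_back below 0.002 m and angle between each of mount_25_loose, mount_25_misplaced's own z axis and vertical below 0.08 rad and horizontal distance between mount_25_misplaced and narrow_front below 0.003 m and z of mount_25_misplaced in the frame of narrow_front below 0.002 m) or (horizontal distance between mount_25_loose and narrow_front below 0.003 m and z of mount_25_loose in the frame of narrow_front below 0.002 m and angle between each of mount_25_loose, mount_25_misplaced's own z axis and vertical below 0.08 rad and horizontal distance between mount_25_misplaced and narrow_back below 0.003 m and z of mount_25_misplaced in the frame of narrow_back below 0.002 m)) and contact force between the fingers and mount_32_seated below 0.05 N and contact force between the fingers and mount_32_loose below 0.05 N and contact force between the fingers and mount_25_loose below 0.05 N and contact force between the fingers and mount_25_misplaced below 0.05 N and value of joint dry_box_lid below 0.05 rad), for 0.2 s.
2. the lid is lifted by the fingers (value of joint dry_box_lid above 0.5 rad and contact force between the fingers and dry_box above 0.3 N), for 0.1 s.
At the end, for the whole second after the job is handed in: All four mounts stand in bores of their own size (within 3 mm of centre, 2 mm of the floor, upright within 0.08 rad), not touched by the fingers; the lid rests at 60 degrees within 5 degrees (0.96 to 1.13 rad), carried by the fingers (over 0.3 N) and by nothing else (((horizontal distance between mount_32_loose and wide_back below 0.003 m and z of mount_32_loose in the frame of wide_back below 0.002 m and angle between each of mount_32_loose, mount_32_seated's own z axis and vertical below 0.08 rad and horizontal distance between mount_32_seated and wide_front below 0.003 m and z of mount_32_seated in the frame of wide_front below 0.002 m) or (horizontal distance between mount_32_loose and wide_front below 0.003 m and z of mount_32_loose in the frame of wide_front below 0.002 m and angle between each of mount_32_loose, mount_32_seated's own z axis and vertical below 0.08 rad and horizontal distance between mount_32_seated and wide_back below 0.003 m and z of mount_32_seated in the frame of wide_back below 0.002 m)) and ((horizontal distance between mount_25_loose and narrow_back below 0.003 m and z of mount_25_loose in the frame of narrow_back below 0.002 m and angle between each of mount_25_loose, mount_25_misplaced's own z axis and vertical below 0.08 rad and horizontal distance between mount_25_misplaced and narrow_front below 0.003 m and z of mount_25_misplaced in the frame of narrow_front below 0.002 m) or (horizontal distance between mount_25_loose and narrow_front below 0.003 m and z of mount_25_loose in the frame of narrow_front below 0.002 m and angle between each of mount_25_loose, mount_25_misplaced's own z axis and vertical below 0.08 rad and horizontal distance between mount_25_misplaced and narrow_back below 0.003 m and z of mount_25_misplaced in the frame of narrow_back below 0.002 m)) and contact force between the fingers and mount_32_seated below 0.05 N and contact force between the fingers and mount_32_loose below 0.05 N and contact force between the fingers and mount_25_loose below 0.05 N and contact force between the fingers and mount_25_misplaced below 0.05 N and value of joint dry_box_lid between 0.96 and 1.134 rad and velocity of joint dry_box_lid between -0.05 and 0.05 rad/s and contact force between the fingers and dry_box above 0.3 N and contact force between each of mount_32_seated, mount_32_loose, mount_25_loose, mount_25_misplaced, carrier, tweezers, carbon_tin, wash_bottle and dry_box below 0.05 N); the arm keeps its last pose, push and grip.
It fails at once if the tweezers is shifted by more than 20 mm (distance of tweezers from where it was at the start of the episode above 0.02 m).
It fails at once if the tin is shifted by more than 20 mm (distance of carbon_tin from where it was at the start of the episode above 0.02 m).
It fails at once if the wash bottle is shifted by more than 20 mm (distance of wash_bottle from where it was at the start of the episode above 0.02 m).
It fails at once if the dry box is opened before all four mounts are sorted (value of joint dry_box_lid above 0.15 rad and not (((horizontal distance between mount_32_loose and wide_back below 0.003 m and z of mount_32_loose in the frame of wide_back below 0.002 m and angle between each of mount_32_loose, mount_32_seated's own z axis and vertical below 0.08 rad and horizontal distance between mount_32_seated and wide_front below 0.003 m and z of mount_32_seated in the frame of wide_front below 0.002 m) or (horizontal distance between mount_32_loose and wide_front below 0.003 m and z of mount_32_loose in the frame of wide_front below 0.002 m and angle between each of mount_32_loose, mount_32_seated's own z axis and vertical below 0.08 rad and horizontal distance between mount_32_seated and wide_back below 0.003 m and z of mount_32_seated in the frame of wide_back below 0.002 m)) and ((horizontal distance between mount_25_loose and narrow_back below 0.003 m and z of mount_25_loose in the frame of narrow_back below 0.002 m and angle between each of mount_25_loose, mount_25_misplaced's own z axis and vertical below 0.08 rad and horizontal distance between mount_25_misplaced and narrow_front below 0.003 m and z of mount_25_misplaced in the frame of narrow_front below 0.002 m) or (horizontal distance between mount_25_loose and narrow_front below 0.003 m and z of mount_25_loose in the frame of narrow_front below 0.002 m and angle between each of mount_25_loose, mount_25_misplaced's own z axis and vertical below 0.08 rad and horizontal distance between mount_25_misplaced and narrow_back below 0.003 m and z of mount_25_misplaced in the frame of narrow_back below 0.002 m)))).
It also fails if it takes over 70 s, if anything falls off the work surface, if the arm or the gripper's body presses on something with over 40 N, if the wrist force passes 120 N, or if a joint passes its speed limit or range.

## Working session

There is one attempt and no reset: what is moved stays moved. The work goes in short steps, Python scripts to look and compute and a tool call to move; the robot and the scene stay as the last step left them, time stands still between calls to the robot, and variables do not carry over. Pictures are saved under pics/ and viewed, at most 10 in all, crops included, and the job is handed in when it is done.

Besides the shell and the picture viewer there is one more tool, called as name([rows], argument=value, ...), one row to a line, values as JSON. apply_moves: Moves the arm, as the interface text tells. Its arguments: {"type":"object","properties":{"rows":{"type":"array"},"fingers":{"type":"number"},"grip_force":{"type":"number"}},"required":["rows"]}

```bash
mkdir -p pics
cat > h.py <<'E'
import numpy as np, cv2
from bench import sense, eyes, job, models
def cloud(cam):
    p,d=eyes.snapshot(cam); c=eyes.get_calibration(cam)
    K=np.array(c["intrinsics"]);R=np.array(c["R"]);t=np.array(c["t"])
    v,u=np.mgrid[0:400,0:640]
    X=np.stack([(u-K[0,2])/K[0,0]*d,(v-K[1,2])/K[1,1]*d,d],-1)
    W=(X-t)@R
    W[d==0]=np.nan
    return p,d,W
E
python3 - <<'E'
from h import *
print({k:np.round(v,2) for k,v in sense().items()})
for cam in ("top","scene"):
    p,d,W=cloud(cam); cv2.imwrite(f"pics/{cam}0.png",p[:,:,::-1]); np.savez(f"{cam}0.npz",p=p,d=d,W=W)
    c=eyes.get_calibration(cam); print(cam,np.round(-np.array(c["R"]).T@np.array(c["t"])),np.round(c["R"],3).tolist(),np.round(c["intrinsics"][0]))
    for n in "mount_32_seated mount_32_loose mount_25_loose mount_25_misplaced carrier wide_front wide_back narrow_front narrow_back lid_bar dry_box_hinge dry_box bell_jar_axis tweezers carbon_tin wash_bottle".split():
        print(n,[(np.round(o["xyz"]).tolist(),round(o["confidence"],2)) for o in models.place_of(n,cam)[:4]])
E
```

```text
{'time': np.float64(0.0), 'joint_pos': array([64.84,  7.51, 85.33, -0.  , 87.26, -4.89]), 'qd': array([0.01, 0.02, 0.01, 0.01, 0.01, 0.09]), 'joint_efforts': array([-0.000e+00, -5.694e+01, -5.005e+01, -0.000e+00,  1.000e-02,
       -0.000e+00]), 'tool_pos': array([207.61, 562.34, 230.24]), 'tcp_rot': array([-1.7989e+02, -1.0000e-02,  1.5973e+02]), 'ft_force': array([-0.08, -0.83,  0.15]), 'wrist_torque': array([-0.01,  0.03, -0.01]), 'grip_force': np.float64(0.0), 'finger_gap': np.float64(84.97)}
top [431. 142. 892.] [[-0.013, -1.0, -0.0], [-0.993, 0.013, -0.117], [0.117, -0.002, -0.993]] [372.   0. 326.]
mount_32_seated [([437.0, -11.0, 6.0], 0.72)]
mount_32_loose [([419.0, 181.0, -0.0], 0.5)]
mount_25_loose [([411.0, 89.0, -1.0], 0.63)]
mount_25_misplaced [([479.0, 8.0, 1.0], 0.63)]
carrier [([468.0, -25.0, 1.0], 0.88)]
wide_front [([441.0, -11.0, 7.0], 0.91), ([388.0, 330.0, 57.0], 0.44)]
wide_back [([483.0, 4.0, 4.0], 0.58)]
narrow_front [([458.0, -62.0, 9.0], 0.84)]
narrow_back [([502.0, -40.0, -0.0], 0.88)]
lid_bar [([386.0, 330.0, 56.0], 0.78)]
dry_box_hinge [([541.0, 325.0, 5
[... 490 characters left out ...]
]
mount_25_loose [([413.0, 87.0, 2.0], 0.66)]
mount_25_misplaced [([476.0, 6.0, 6.0], 0.71)]
carrier [([469.0, -23.0, 1.0], 0.96)]
wide_front [([438.0, -11.0, 1.0], 0.79), ([601.0, -51.0, 0.0], 0.68)]
wide_back [([479.0, 8.0, 1.0], 0.82)]
narrow_front [([455.0, -60.0, 3.0], 0.96)]
narrow_back [([500.0, -42.0, 4.0], 0.59)]
lid_bar [([384.0, 324.0, 56.0], 0.61), ([497.0, -45.0, 2.0], 0.42)]
dry_box_hinge [([536.0, 324.0, 52.0], 0.86), ([685.0, 368.0, 1.0], 0.6)]
dry_box [([479.0, 327.0, -4.0], 0.67), ([476.0, 10.0, 8.0], 0.29)]
bell_jar_axis []
tweezers [([453.0, 140.0, -2.0], 0.68), ([468.0, -24.0, -0.0], 0.49)]
carbon_tin [([601.0, -49.0, 0.0], 0.85)]
wash_bottle [([685.0, 368.0, 2.0], 0.8)]
```

View pics/top0.png

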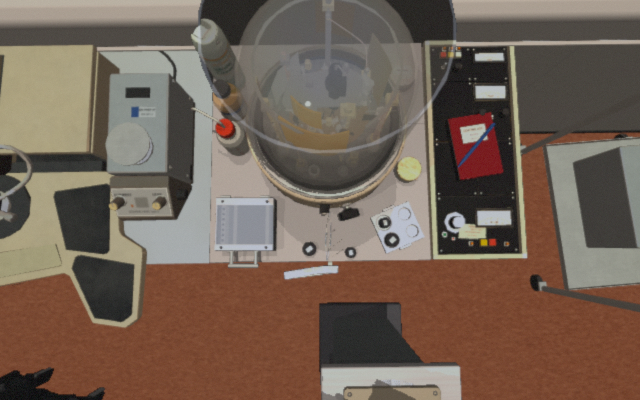

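View pics/scene0.png

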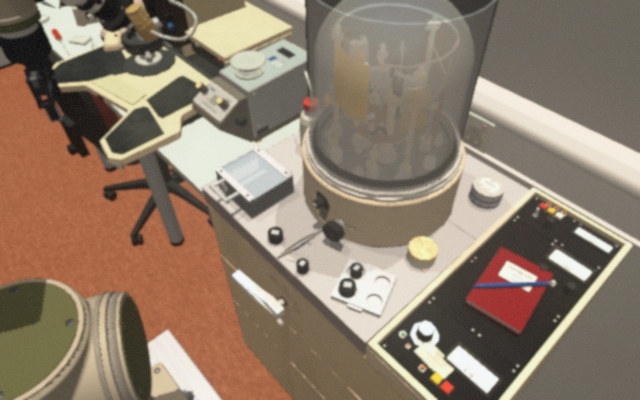

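```bash
cat > m.py <<'E'
from h import *
def meas(tag):
  for cam in ("top","scene"):
    f=np.load(f"{cam}{tag}.npz");W=f["W"]; p=f["p"]
    x,y,z=W[...,0],W[...,1],W[...,2]
    tab=(abs(x-420)<20)&(abs(y-135)<15); print(cam,"table z",np.nanmedian(z[tab]).round(1))
    for n,(cx,cy) in dict(m32=(419,183),m25=(412,88),seated=(438,-10),mis=(478,7)).items():
        m=(np.hypot(x-cx,y-cy)<26)&(z>19+ (4 if n in("seated","mis") else 0))&(z<36)
        if m.sum()<5: print(n,"few",m.sum()); continue
        c,r=cv2.minEnclosingCircle(np.c_[x[m],y[m]].astype(np.float32))
        print(n,m.sum(),"mean",x[m].mean().round(1),y[m].mean().round(1),"circ",np.round(c,1),round(r,1),"z",np.median(z[m]).round(1))
    m=(abs(x-470)<75)&(abs(y+25)<75)&(z>6)&(z<17)
    r=cv2.minAreaRect(np.c_[x[m],y[m]].astype(np.float32)); print("carrier",np.round(r[0],1),np.round(r[1],1),round(r[2],1),np.median(z[m]).round(1))
    # bar
    m=(abs(y-327)<45)&(x>370)&(x<400)&(z>40)&(z<70)
    print("bar",m.sum(),x[m].mean().round(1),y[m].mean().round(1),y[m].min().round(1),y[m].max().round(1),z[m].max().round(1), "fit dx/dy",np.polyfit(y[m],x[m],1).round(3))
    m=(abs(y-327)<90)&(x>402)&(x<560)&(z>40)&(z<75)
    r=cv2.minAreaRect(np.c_[x[m],y[m]].astype(np.float32)); print("lid",np.round(r[0],1),np.round(r[1],1),round(r[2],1),np.median(z[m]).round(1))
    m=(abs(y-140)<40)&(x>390)&(x<530)&(z>4)&(z<16)
    print("tweez",m.sum(),x[m].min().round(),x[m].max().round(),y[m].min().round(),y[m].max().round())
    m=(abs(y-140)<80)&(x>440)&(x<560)&(z>25)&(z<140)
    print("knob/drum front",x[m].min().round(1),y[m][x[m].argmin()].round(1))
if __name__=="__main__":
  meas("0")
  for cam,a in (("top",(195,265,200,430)),("scene",(170,320,205,405))):
    p=np.load(cam+"0.npz")["p"][a[0]:a[1],a[2]:a[3]]; cv2.imwrite(f"pics/{cam}z.png",cv2.resize(p,None,fx=3.4,fy=3.4,interpolation=cv2.INTER_CUBIC)[:,:,::-1])
E
python3 m.py
```

```text
top table z 0.5
m32 153 mean 420.3 181.4 circ [420.3 181.4] 16.0 z 24.7
m25 94 mean 410.8 85.7 circ [410.8  85.5] 12.3 z 24.5
seated 158 mean 438.4 -10.4 circ [438.7 -10.7] 16.0 z 28.6
mis 96 mean 478.5 4.6 circ [478.9   4.5] 12.8 z 28.2
carrier [489.6 -18. ] [149.   98.6] 22.6 11.5
bar 177 387.8 325.8 293.5 359.2 60.8 fit dx/dy [8.00000e-03 3.85243e+02]
lid [477.8 316.6] [147.5 152.1] 89.7 55.8
tweez 78 393.0 521.0 104.0 179.0
knob/drum front 483.4 106.7
scene table z 1.5
m32 170 mean 418.8 181.6 circ [419.9 181.4] 17.2 z 24.6
m25 122 mean 409.4 85.9 circ [410.9  87. ] 14.0 z 24.7
seated 220 mean 437.2 -10.4 circ [437.6  -9.3] 16.8 z 28.7
mis 129 mean 477.2 5.1 circ [479.    5.7] 13.4 z 28.8
carrier [476.1 -21.7] [180.5  99.2] 21.8 11.6
bar 159 386.9 325.1 294.6 360.8 60.5 fit dx/dy [1.50000e-02 3.82154e+02]
lid [476.6 319.6] [149.7 150.4] 88.6 56.0
tweez 309 391.0 529.0 102.0 180.0
knob/drum front 483.1 106.8
```

View pics/topz.png

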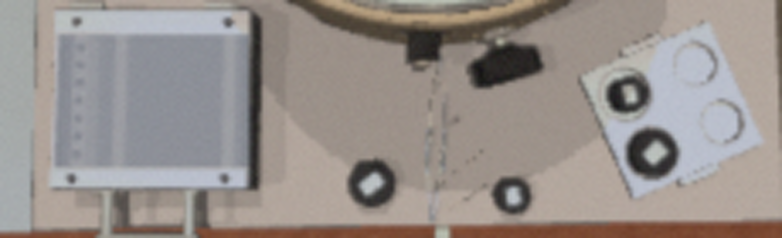

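View pics/scenez.png

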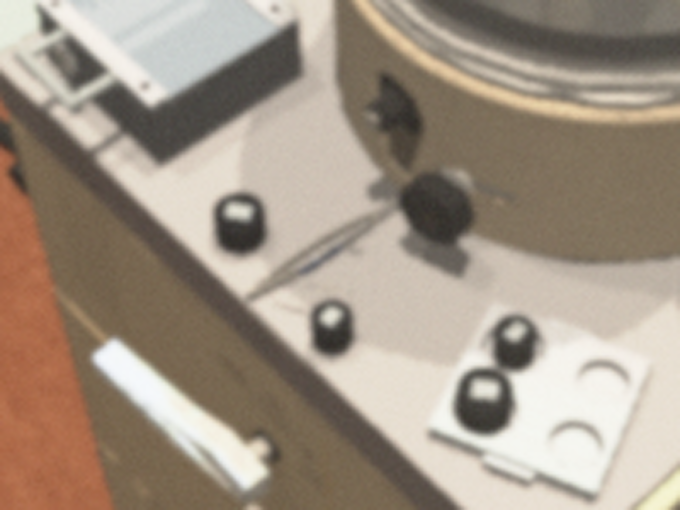

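```bash
cat > plan.py <<'E'
import numpy as np, sys
def plan(cur,yaw,tgt,tyaw,n):
    """rows (tool frame, tool down): positions mm, yaw deg"""
    cur,tgt=np.array(cur,float),np.array(tgt,float)
    d=(tgt-cur)/n; w=(tyaw-yaw)/n; out=[]
    for i in range(n):
        a=np.radians(yaw+w*i)
        out.append([round(d[0]*np.cos(a)+d[1]*np.sin(a),1),round(d[0]*np.sin(a)-d[1]*np.cos(a),1),round(-d[2],1),0,0,round(-np.radians(w),4)])
    for i in range(0,n,5): print(out[i:i+5])
E
python3 - <<'E'
from h import *
from scipy.optimize import minimize
from plan import plan
for cam in ("top","scene"):
    f=np.load(f"{cam}0.npz");W=f["W"];x,y,z=W[...,0],W[...,1],W[...,2]
    m=((abs(x-470)<80)&(abs(y+25)<80)&(z>8.5)&(z<15)).astype(np.uint8)
    m=cv2.morphologyEx(m,cv2.MORPH_OPEN,np.ones((3,3),np.uint8))
    nl,l,s,c=cv2.connectedComponentsWithStats(m); k=1+s[1:,4].argmax()
    q=l==k; r=cv2.minAreaRect(np.c_[x[q],y[q]].astype(np.float32)); print(cam,s[k,4],r)
    # template: mask over local region vs. plate model (top-surface points classified)
    reg=(np.hypot(x-468,y+24)<75)&np.isfinite(z); P=np.c_[x[reg],y[reg]]; L=(z[reg]>8.5)&(z[reg]<15)
    low=(z[reg]<8.5); 
    def cost(v):
        a=np.radians(v[2]);d=P-v[:2];u=d[:,0]*np.cos(a)+d[:,1]*np.sin(a);w=-d[:,0]*np.sin(a)+d[:,1]*np.cos(a)
        s=lambda t:1/(1+np.exp(-t/1.0))
        M=s(46-abs(u))*s(49-abs(w))
        for bx in(-22,22):
            M=M*s(np.hypot(u-bx,w+28.5)-14.5)*s(np.hypot(u-bx,w-25.5)-18)
        ok=L|low
        tab=(abs(u)>45)&(abs(w)<15)
        return ((M-L)**2)[ok&~tab].sum()
    b=min((minimize(cost,(468+i,-24+j,22),method="Nelder-Mead",options=dict(xatol=.01,fatol=.01,initial_simplex=[(468+i,-24+j,22),(472+i,-24+j,22),(468+i,-20+j,22),(468+i,-24+j,25)])) for i in(-2,2) for j in(-2,2)),key=lambda o:o.fun)
    print(cam,b.x.round(2),b.fun)
    a=np.radians(b.x[2])
    for n,(u,w) in dict(wf=(-22,25.5),wb=(22,25.5),nf=(-22,-28.5),nb=(22,-28.5)).items(): print(n,(b.x[:2]+[u*np.cos(a)-w*np.sin(a),u*np.sin(a)+w*np.cos(a)]).round(1))
plan((207.9,562.9,231.3),159.73,(478.5,5,110),22,15)
E
```

```text
top 844 ((468.3147888183594, -26.84178924560547), (100.5829086303711, 98.56263732910156), 22.406124114990234)
top [468.69 -26.97  22.21] 75.45131251022299
wf [438.7 -11.7]
wb [479.4   5. ]
nf [459.1 -61.7]
nb [499.8 -45. ]
scene 1103 ((472.10595703125, -39.240257263183594), (103.13789367675781, 72.9414291381836), 18.760507583618164)
scene [469.36 -23.79  21.72] 161.9052976486909
wf [439.5  -8.2]
wb [480.4   8. ]
nf [459.5 -58.4]
nb [500.3 -42.1]
[[np.float64(-29.8), np.float64(-28.6), np.float64(8.1), 0, 0, np.float64(0.1603)], [np.float64(-34.0), np.float64(-23.5), np.float64(8.1), 0, 0, np.float64(0.1603)], [np.float64(-37.3), np.float64(-17.8), np.float64(8.1), 0, 0, np.float64(0.1603)], [np.float64(-39.7), np.float64(-11.6), np.float64(8.1), 0, 0, np.float64(0.1603)], [np.float64(-41.0), np.float64(-5.1), np.float64(8.1), 0, 0, np.float64(0.1603)]]
[[np.float64(-41.3), np.float64(1.5), np.float64(8.1), 0, 0, np.float64(0.1603)], [np.float64(-40.5), np.float64(8.1), np.float64(8.1), 0, 0, np.float64(0.1603)], [np.float64(-38.7), np.float64(14.4), np.float64(8.1), 0, 0, np.float64(0.1603)], [np.float64(-35.9), np.float64(20.4), np.float64(8.1), 0, 0, np.float64(0.1603)], [np.float64(-32.2), np.float64(25.9), np.float64(8.1), 0, 0, np.float64(0.1603)]]
[[np.float64(-27.7), np.float64(30.7), np.float64(8.1), 0, 0, np.float64(0.1603)], [np.float64(-22.4), np.float64(34.7), np.float64(8.1), 0, 0, np.float64(0.1603)], [np.float64(-16.6), np.float64(37.9), np.float64(8.1), 0, 0, np.float64(0.1603)], [np.float64(-10.3), np.float64(40.0), np.float64(8.1), 0, 0, np.float64(0.1603)], [np.float64(-3.8), np.float64(41.2), np.float64(8.1), 0, 0, np.float64(0.1603)]]
```

apply_moves([
  [-29.8,-28.6,8.1,0,0,0.1603],
  [-34.0,-23.5,8.1,0,0,0.1603],
  [-37.3,-17.8,8.1,0,0,0.1603],
  [-39.7,-11.6,8.1,0,0,0.1603],
  [-41.0,-5.1,8.1,0,0,0.1603],
], fingers=45, grip_force=25)

```text
time: 2.33
tool_pos: [298.5, 375.8, 190.7]
tcp_rot: [180.0, -0.0, 113.5]
ft_force: [0.0, 0.2, -0.1]
finger_gap: 45.2
grip_force: 0.0
```

apply_moves([
  [-41.3,1.5,8.1,0,0,0.1603],
  [-40.5,8.1,8.1,0,0,0.1603],
  [-38.7,14.4,8.1,0,0,0.1603],
  [-35.9,20.4,8.1,0,0,0.1603],
  [-32.2,25.9,8.1,0,0,0.1603],
])

```text
time: 2.95
tool_pos: [388.8, 189.9, 150.3]
tcp_rot: [180.0, -0.0, 67.6]
ft_force: [-0.4, 0.7, -0.1]
finger_gap: 45.3
grip_force: 0.0
```

apply_moves([
  [-27.7,30.7,8.1,0,0,0.1603],
  [-22.4,34.7,8.1,0,0,0.1603],
  [-16.6,37.9,8.1,0,0,0.1603],
  [-10.3,40.0,8.1,0,0,0.1603],
  [-3.8,41.2,8.1,0,0,0.1603],
])

```text
time: 3.58
tool_pos: [479.0, 3.8, 109.8]
tcp_rot: [180.0, -0.0, 21.7]
ft_force: [-0.0, 0.9, -0.8]
finger_gap: 44.9
grip_force: 0.0
```

apply_moves([
  [0,0,30,0,0,0],
  [0,0,30,0,0,0],
  [0,0,20,0,0,0],
  [0,0,10,0,0,0],
  [0,0,5,0,0,0],
])

```text
time: 4.2
tool_pos: [478.5, 5.1, 14.7]
tcp_rot: [-180.0, 0.0, 22.0]
ft_force: [-0.5, 0.6, 1.5]
finger_gap: 44.9
grip_force: 0.0
```

apply_moves([
  [0,0,0,0,0,0],
  [0,0,0,0,0,0],
  [0,0,0,0,0,0],
  [0,0,0,0,0,0],
  [0,0,0,0,0,0],
], fingers=15)

```text
time: 4.82
tool_pos: [479.0, 5.1, 15.5]
tcp_rot: [180.0, -0.1, 22.0]
ft_force: [-0.8, 1.0, 5.2]
finger_gap: 23.6
grip_force: 25.4
```

Run:
```python
from h import *
s=sense(); print(s["tool_pos"],s["finger_gap"],s["grip_force"],s["ft_force"])
p,d,W=cloud("scene"); cv2.imwrite("pics/s1.png",cv2.resize(p[190:330,250:450],None,fx=3.5,fy=3.5)[:,:,::-1])
```

```text
[479.01471696   5.0929899   15.46011987] 23.591019740040867 25.367356651615864 [-0.82650273  1.04430213  5.227338  ]
```

View pics/s1.png

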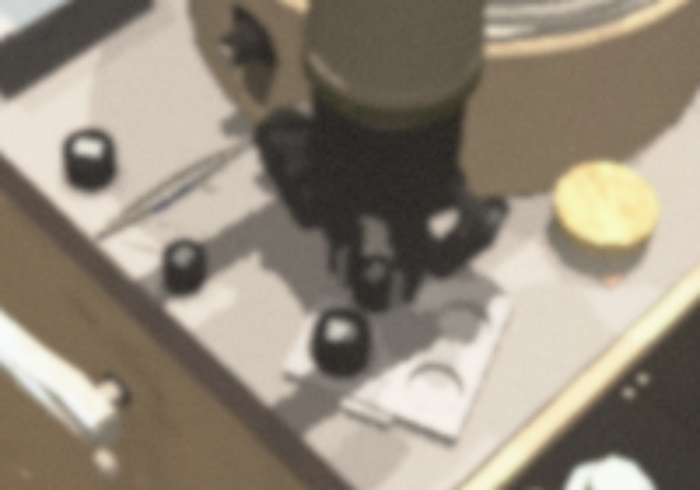

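apply_moves([
  [0,0,-15,0,0,0],
  [0,0,-15,0,0,0],
  [0.7,26.7,0,0,0,0],
  [0.6,27,0,0,0,0],
  [0,0,0,0,0,0],
])

```text
time: 5.5
tool_pos: [500.8, -45.6, 46.2]
tcp_rot: [179.9, -0.1, 21.9]
ft_force: [-0.2, -0.1, 0.2]
finger_gap: 23.8
grip_force: 24.9
```

apply_moves([
  [0,0,12,0,0,0],
  [0,0,8,0,0,0],
  [0,0,5,0,0,0],
  [0,0,4.5,0,0,0],
  [0,0,0,0,0,0],
])

```text
time: 6.12
tool_pos: [499.9, -43.9, 15.4]
tcp_rot: [180.0, -0.0, 22.0]
ft_force: [-0.4, 1.1, 2.1]
finger_gap: 23.4
grip_force: 25.2
```

Run:
```python
from h import *
s=sense(); print(s["tool_pos"],s["finger_gap"],s["grip_force"],s["ft_force"],s["wrist_torque"])
```

```text
[499.85357137 -43.94524341  15.44175344] 23.42701807239823 25.175036087530316 [-0.43107025  1.06964456  2.08260297] [ 0.18690318  0.19336318 -0.02720587]
```

apply_moves([
  [0,0,0,0,0,0],
  [0,0,0,0,0,0],
  [0,0,-5,0,0,0],
  [0,0,-30,0,0,0],
  [0,0,-50,0,0,0],
], fingers=38)

```text
time: 6.75
tool_pos: [497.9, -43.9, 99.6]
tcp_rot: [-179.9, 0.2, 22.0]
ft_force: [1.4, -0.4, -0.2]
finger_gap: 37.8
grip_force: 0.0
```

Run:
```python
from h import *
from plan import plan
W=np.load("top0.npz")["W"];x,y,z=W[...,0],W[...,1],W[...,2]
for y0 in range(-130,-76,6):
    m=(abs(x-460)<40)&(abs(y-y0)<3); print(y0,np.nanpercentile(z[m],[10,50,90]).round(1))
s=sense();print(s["tool_pos"],s["tcp_rot"],s["ft_force"])
plan((499.8,-44.4,99.5),22,(410.8,86,75),90,10)
```

```text
-130 [-2.6 -0.3  1.6]
-124 [-4.5 -1.9  1.3]
-118 [5.1 7.4 9.3]
-112 [1.1 7.1 9.4]
-106 [-7.2 -0.6  3.8]
-100 [-1.6  0.5  2.4]
-94 [-1.7  0.3  2.5]
-88 [-1.7  0.4  4. ]
-82 [-1.   0.9 12.3]
[497.86332558 -43.91956373  99.55568326] [-179.86819713    0.20826076   21.95390431] [ 1.43671383 -0.3518224  -0.17316627]
[[np.float64(-3.4), np.float64(-15.4), np.float64(2.4), 0, 0, np.float64(-0.1187)], [np.float64(-1.5), np.float64(-15.7), np.float64(2.4), 0, 0, np.float64(-0.1187)], [np.float64(0.4), np.float64(-15.8), np.float64(2.4), 0, 0, np.float64(-0.1187)], [np.float64(2.2), np.float64(-15.6), np.float64(2.4), 0, 0, np.float64(-0.1187)], [np.float64(4.1), np.float64(-15.3), np.float64(2.4), 0, 0, np.float64(-0.1187)]]
[[np.float64(5.8), np.float64(-14.7), np.float64(2.4), 0, 0, np.float64(-0.1187)], [np.float64(7.5), np.float64(-13.9), np.float64(2.4), 0, 0, np.float64(-0.1187)], [np.float64(9.1), np.float64(-12.9), np.float64(2.4), 0, 0, np.float64(-0.1187)], [np.float64(10.6), np.float64(-11.7), np.float64(2.4), 0, 0, np.float64(-0.1187)], [np.float64(11.9), np.float64(-10.4), np.float64(2.4), 0, 0, np.float64(-0.1187)]]
```

apply_moves([
  [-3.4,-15.4,2.4,0,0,-0.1187],
  [-1.5,-15.7,2.4,0,0,-0.1187],
  [0.4,-15.8,2.4,0,0,-0.1187],
  [2.2,-15.6,2.4,0,0,-0.1187],
  [4.1,-15.3,2.4,0,0,-0.1187],
], fingers=45)

```text
time: 7.38
tool_pos: [455.1, 21.4, 88.6]
tcp_rot: [180.0, -0.0, 56.2]
ft_force: [0.8, 1.6, 1.0]
finger_gap: 45.0
grip_force: 0.0
```

apply_moves([
  [5.8,-14.7,2.4,0,0,-0.1187],
  [7.5,-13.9,2.4,0,0,-0.1187],
  [9.1,-12.9,2.4,0,0,-0.1187],
  [10.6,-11.7,2.4,0,0,-0.1187],
  [11.9,-10.4,2.4,0,0,-0.1187],
])

```text
time: 8.0
tool_pos: [410.5, 86.7, 76.6]
tcp_rot: [180.0, -0.0, 90.2]
ft_force: [-0.5, -0.5, 0.1]
finger_gap: 44.8
grip_force: 0.0
```

Run:
```python
from h import *
s=sense();print(s["tool_pos"],s["tcp_rot"],s["ft_force"])
for cam in("top","scene"):
    p,d,W=cloud(cam); np.savez(f"{cam}1.npz",p=p,d=d,W=W);x,y,z=W[...,0],W[...,1],W[...,2]
    for n,(cx,cy) in dict(nb=(499,-44),seated=(438,-10),m25=(411,86)).items():
        m=(np.hypot(x-cx,y-cy)<24)&(z>20)&(z<36)
        if m.sum()>5: print(cam,n,m.sum(),x[m].mean().round(1),y[m].mean().round(1),np.percentile(z[m],[5,50,95]).round(1))
    # narrow_front bore
    m=(np.hypot(x-459,y+60)<13)&(z<8); print("nf floor",m.sum(),x[m].mean(),y[m].mean(),np.median(z[m]))
```

```text
[410.52623235  86.66033605  76.59391667] [ 1.79972047e+02 -1.65861059e-03  9.01907951e+01] [-0.51666619 -0.48221504  0.14278741]
top nb 86 500.8 -44.1 [22.8 28.3 31. ]
nf floor 0 nan nan nan
scene nb 146 497.7 -45.3 [21.9 28.7 31.1]
scene seated 234 436.7 -11.0 [22.4 28.6 30.9]
scene m25 122 409.4 86.1 [21.1 24.7 27. ]
nf floor 118 460.1819323645387 -59.11637274110652 3.936228799676438<stdin>:9: RuntimeWarning: Mean of empty slice.
  ret = ret.dtype.type(ret / rcount)
  return _methods._mean(a, axis=axis, dtype=dtype,
```

apply_moves([
  [0,0,25,0,0,0],
  [0,0,20,0,0,0],
  [0,0,12,0,0,0],
  [0,0,8,0,0,0],
  [0,0,0,0,0,0],
])

```text
time: 8.72
tool_pos: [410.6, 86.1, 11.1]
tcp_rot: [-180.0, 0.0, 89.9]
ft_force: [0.6, -0.6, -0.6]
finger_gap: 45.1
grip_force: 0.0
```

apply_moves([
  [0,0,0,0,0,0],
  [0,0,0,0,0,0],
  [0,0,0,0,0,0],
  [0,0,0,0,0,0],
  [0,0,0,0,0,0],
], fingers=15)

```text
time: 9.35
tool_pos: [411.5, 86.3, 12.1]
tcp_rot: [179.9, -0.0, 90.0]
ft_force: [-0.6, 0.3, 5.4]
finger_gap: 23.4
grip_force: 25.0
```

Run:
```python
from h import *
from plan import plan
s=sense();print(s["tool_pos"],s["finger_gap"],s["ft_force"])
p,d,W=cloud("scene");x,y,z=W[...,0],W[...,1],W[...,2]
m=(np.hypot(x-411,y-86)<14)&(z>20)&(z<28); print(m.sum(),x[m].mean(),y[m].mean())
plan((410.8,86,50.5),90,(459.1,-61,50.5),22,10)
```

```text
[411.49420107  86.3393689   12.06865859] 23.38850995993314 [-0.59795094  0.28259335  5.37152661]
78 414.3411810013623 83.81800898454382
[[np.float64(-14.7), np.float64(4.8), np.float64(-0.0), 0, 0, np.float64(0.1187)], [np.float64(-14.0), np.float64(6.5), np.float64(-0.0), 0, 0, np.float64(0.1187)], [np.float64(-13.2), np.float64(8.2), np.float64(-0.0), 0, 0, np.float64(0.1187)], [np.float64(-12.1), np.float64(9.7), np.float64(-0.0), 0, 0, np.float64(0.1187)], [np.float64(-10.9), np.float64(11.0), np.float64(-0.0), 0, 0, np.float64(0.1187)]]
[[np.float64(-9.5), np.float64(12.2), np.float64(-0.0), 0, 0, np.float64(0.1187)], [np.float64(-8.0), np.float64(13.3), np.float64(-0.0), 0, 0, np.float64(0.1187)], [np.float64(-6.3), np.float64(14.1), np.float64(-0.0), 0, 0, np.float64(0.1187)], [np.float64(-4.6), np.float64(14.8), np.float64(-0.0), 0, 0, np.float64(0.1187)], [np.float64(-2.8), np.float64(15.2), np.float64(-0.0), 0, 0, np.float64(0.1187)]]
```

apply_moves([
  [0,0,-10,0,0,0],
  [0,0,-15,0,0,0],
  [0,0,-15,0,0,0],
  [0,0,0,0,0,0],
  [0,0,0,0,0,0],
])

```text
time: 10.02
tool_pos: [410.7, 86.3, 51.3]
tcp_rot: [180.0, -0.0, 90.0]
ft_force: [0.8, 0.2, -0.7]
finger_gap: 24.0
grip_force: 24.6
```

apply_moves([
  [-14.7,4.8,0,0,0,0.1187],
  [-14.0,6.5,0,0,0,0.1187],
  [-13.2,8.2,0,0,0,0.1187],
  [-12.1,9.7,0,0,0,0.1187],
  [-10.9,11.0,0,0,0,0.1187],
])

```text
time: 10.65
tool_pos: [434.2, 12.2, 50.5]
tcp_rot: [-179.9, 0.0, 55.7]
ft_force: [0.5, 0.6, -0.3]
finger_gap: 23.8
grip_force: 24.6
```

apply_moves([
  [-9.5,12.2,0,0,0,0.1187],
  [-8.0,13.3,0,0,0,0.1187],
  [-6.3,14.1,0,0,0,0.1187],
  [-4.6,14.8,0,0,0,0.1187],
  [-2.8,15.2,0,0,0,0.1187],
])

```text
time: 11.28
tool_pos: [458.5, -61.2, 50.4]
tcp_rot: [-179.9, 0.1, 21.7]
ft_force: [-0.7, -0.0, -0.8]
finger_gap: 23.7
grip_force: 24.6
```

apply_moves([
  [0,0,0,0,0,0],
  [0,0,14,0,0,0],
  [0,0,8,0,0,0],
  [0,0,3,0,0,0],
  [0,0,0,0,0,0],
])

```text
time: 11.9
tool_pos: [458.6, -60.5, 25.8]
tcp_rot: [-180.0, 0.0, 22.0]
ft_force: [0.5, -0.5, -0.3]
finger_gap: 23.9
grip_force: 24.6
```

Run:
```python
from h import *
s=sense();print(s["tool_pos"],s["tcp_rot"],s["finger_gap"],s["ft_force"])
```

```text
[458.60521479 -60.48568243  25.84247834] [-1.79967700e+02  4.07784266e-02  2.20021370e+01] 23.91772680055573 [ 0.47171713 -0.51503842 -0.29437463]
```

apply_moves([
  [0,0,4,0,0,0],
  [0,0,3,0,0,0],
  [0,0,2,0,0,0],
  [0,0,1.3,0,0,0],
  [0,0,0,0,0,0],
])

```text
time: 12.52
tool_pos: [459.1, -60.9, 16.1]
tcp_rot: [180.0, -0.0, 22.0]
ft_force: [0.5, 0.0, 1.8]
finger_gap: 23.8
grip_force: 24.8
```

Run:
```python
from h import *
s=sense();print(s["tool_pos"],s["tcp_rot"],s["finger_gap"],s["ft_force"])
from plan import plan
plan((459.1,-61,100),22,(419.8,181.4,75),90,10)
```

```text
[459.0916349  -60.86280278  16.11017648] [ 1.79995723e+02 -6.34157020e-03  2.19596680e+01] 23.801524672511867 [0.52528386 0.04855629 1.80957496]
[[np.float64(5.4), np.float64(-23.9), np.float64(2.5), 0, 0, np.float64(-0.1187)], [np.float64(8.2), np.float64(-23.1), np.float64(2.5), 0, 0, np.float64(-0.1187)], [np.float64(10.9), np.float64(-22.0), np.float64(2.5), 0, 0, np.float64(-0.1187)], [np.float64(13.4), np.float64(-20.6), np.float64(2.5), 0, 0, np.float64(-0.1187)], [np.float64(15.8), np.float64(-18.8), np.float64(2.5), 0, 0, np.float64(-0.1187)]]
[[np.float64(17.9), np.float64(-16.8), np.float64(2.5), 0, 0, np.float64(-0.1187)], [np.float64(19.8), np.float64(-14.6), np.float64(2.5), 0, 0, np.float64(-0.1187)], [np.float64(21.3), np.float64(-12.1), np.float64(2.5), 0, 0, np.float64(-0.1187)], [np.float64(22.6), np.float64(-9.5), np.float64(2.5), 0, 0, np.float64(-0.1187)], [np.float64(23.6), np.float64(-6.8), np.float64(2.5), 0, 0, np.float64(-0.1187)]]
```

apply_moves([
  [0,0,0,0,0,0],
  [0,0,0,0,0,0],
  [0,0,-5,0,0,0],
  [0,0,-30,0,0,0],
  [0,0,-50,0,0,0],
], fingers=35)

```text
time: 13.15
tool_pos: [457.2, -60.4, 100.4]
tcp_rot: [-179.9, 0.2, 22.0]
ft_force: [1.2, -1.1, -0.1]
finger_gap: 35.1
grip_force: 0.0
```

apply_moves([
  [5.4,-23.9,2.5,0,0,-0.1187],
  [8.2,-23.1,2.5,0,0,-0.1187],
  [10.9,-22.0,2.5,0,0,-0.1187],
  [13.4,-20.6,2.5,0,0,-0.1187],
  [15.8,-18.8,2.5,0,0,-0.1187],
], fingers=52)

```text
time: 13.78
tool_pos: [439.3, 61.1, 88.8]
tcp_rot: [180.0, -0.0, 56.2]
ft_force: [-0.8, 0.0, -0.0]
finger_gap: 51.9
grip_force: 0.0
```

apply_moves([
  [17.9,-16.8,2.5,0,0,-0.1187],
  [19.8,-14.6,2.5,0,0,-0.1187],
  [21.3,-12.1,2.5,0,0,-0.1187],
  [22.6,-9.5,2.5,0,0,-0.1187],
  [23.6,-6.8,2.5,0,0,-0.1187],
])

```text
time: 14.4
tool_pos: [419.7, 182.3, 76.3]
tcp_rot: [180.0, -0.0, 90.2]
ft_force: [-0.4, 0.6, 0.3]
finger_gap: 51.9
grip_force: 0.0
```

Run:
```python
from h import *
s=sense();print(s["tool_pos"],s["tcp_rot"],s["ft_force"])
for cam in("top","scene"):
    p,d,W=cloud(cam); np.savez(f"{cam}2.npz",p=p,d=d,W=W);x,y,z=W[...,0],W[...,1],W[...,2]
    for n,(cx,cy) in dict(nb=(499.5,-44),nf=(459,-61),seated=(438,-10),m32=(420,181.5)).items():
        m=(np.hypot(x-cx,y-cy)<24)&(z>20)&(z<36)
        if m.sum()>5: print(cam,n,m.sum(),x[m].mean().round(1),y[m].mean().round(1),np.percentile(z[m],[5,50,95]).round(1))
    m=(np.hypot(x-479,y-6)<14)&(z<8); print("wb floor",m.sum(),x[m].mean(),y[m].mean(),np.median(z[m]))
```

```text
[419.73204069 182.27067726  76.34357571] [ 1.79968391e+02 -7.46217421e-03  9.01976268e+01] [-0.41593798  0.64204762  0.30397994]
top nb 98 499.5 -45.1 [24.2 28.1 30.6]
top nf 102 459.7 -61.5 [23.4 28.6 30.9]
top seated 159 438.5 -10.4 [25.4 28.7 30.8]
wb floor 109 478.8586043959313 6.363152229694861 3.2269518233949497
scene nb 146 497.8 -45.1 [22.1 28.6 31.1]
scene nf 164 457.8 -61.6 [20.8 28.7 31. ]
scene seated 237 436.7 -11.0 [22.7 28.5 31.2]
scene m32 168 418.9 181.7 [21.4 24.9 27.1]
wb floor 126 479.1849499129558 6.648771622311769 4.173954011557052
```

apply_moves([
  [0,0,25,0,0,0],
  [0,0,20,0,0,0],
  [0,0,12,0,0,0],
  [0,0,7.5,0,0,0],
  [0,0,0,0,0,0],
])

```text
time: 15.12
tool_pos: [419.7, 181.2, 11.4]
tcp_rot: [-180.0, 0.0, 89.9]
ft_force: [-0.8, -0.2, 0.7]
finger_gap: 51.9
grip_force: 0.0
```

apply_moves([
  [0,0,0,0,0,0],
  [0,0,0,0,0,0],
  [0,0,0,0,0,0],
  [0,0,0,0,0,0],
  [0,0,0,0,0,0],
], fingers=20)

```text
time: 15.75
tool_pos: [420.5, 181.6, 12.4]
tcp_rot: [179.9, -0.0, 90.0]
ft_force: [-1.7, -1.8, 6.3]
finger_gap: 30.9
grip_force: 25.2
```

apply_moves([
  [0,0,-10,0,0,0],
  [0,0,-15,0,0,0],
  [0,0,-20,0,0,0],
  [0,0,0,0,0,0],
  [0,0,0,0,0,0],
])

```text
time: 16.38
tool_pos: [419.7, 181.5, 56.4]
tcp_rot: [180.0, -0.0, 90.0]
ft_force: [-0.2, -1.1, -0.1]
finger_gap: 30.7
grip_force: 24.9
```

Run:
```python
from h import *
s=sense();print(s["tool_pos"],s["tcp_rot"],s["finger_gap"],s["ft_force"])
from plan import plan
plan((419.8,181.4,55.5),90,(479.4,5.6,55.5),22,10)
```

```text
[419.69361061 181.466399    56.42705172] [ 1.79985261e+02 -7.39100054e-03  8.99719465e+01] 30.665175542874177 [-0.24620259 -1.10916693 -0.14104339]
[[np.float64(-17.6), np.float64(6.0), np.float64(-0.0), 0, 0, np.float64(0.1187)], [np.float64(-16.8), np.float64(8.0), np.float64(-0.0), 0, 0, np.float64(0.1187)], [np.float64(-15.7), np.float64(9.9), np.float64(-0.0), 0, 0, np.float64(0.1187)], [np.float64(-14.4), np.float64(11.7), np.float64(-0.0), 0, 0, np.float64(0.1187)], [np.float64(-12.9), np.float64(13.3), np.float64(-0.0), 0, 0, np.float64(0.1187)]]
[[np.float64(-11.2), np.float64(14.8), np.float64(-0.0), 0, 0, np.float64(0.1187)], [np.float64(-9.4), np.float64(16.0), np.float64(-0.0), 0, 0, np.float64(0.1187)], [np.float64(-7.5), np.float64(17.0), np.float64(-0.0), 0, 0, np.float64(0.1187)], [np.float64(-5.4), np.float64(17.8), np.float64(-0.0), 0, 0, np.float64(0.1187)], [np.float64(-3.2), np.float64(18.3), np.float64(-0.0), 0, 0, np.float64(0.1187)]]
```

apply_moves([
  [-17.6,6.0,-15,0,0,0.1187],
  [-16.8,8.0,-15,0,0,0.1187],
  [-15.7,9.9,0,0,0,0.1187],
  [-14.4,11.7,0,0,0,0.1187],
  [-12.9,13.3,0,0,0,0.1187],
])

```text
time: 17.0
tool_pos: [448.9, 92.8, 85.5]
tcp_rot: [-179.9, 0.1, 55.7]
ft_force: [-0.2, -0.3, -0.4]
finger_gap: 30.4
grip_force: 24.9
```

apply_moves([
  [-11.2,14.8,0,0,0,0.1187],
  [-9.4,16.0,0,0,0,0.1187],
  [-7.5,17.0,0,0,0,0.1187],
  [-5.4,17.8,0,0,0,0.1187],
  [-3.2,18.3,0,0,0,0.1187],
])

```text
time: 17.62
tool_pos: [478.6, 5.0, 85.3]
tcp_rot: [-179.9, 0.1, 21.7]
ft_force: [0.5, 0.3, 0.1]
finger_gap: 30.6
grip_force: 24.9
```

apply_moves([
  [0,0,10,0,0,0],
  [0,0,20,0,0,0],
  [0,0,15,0,0,0],
  [0,0,12,0,0,0],
  [0,0,3,0,0,0],
])

```text
time: 18.25
tool_pos: [478.4, 5.9, 25.3]
tcp_rot: [-179.9, 0.1, 22.0]
ft_force: [0.1, -0.2, 0.8]
finger_gap: 30.6
grip_force: 24.9
```

apply_moves([
  [0,0,4,0,0,0],
  [0,0,3,0,0,0],
  [0,0,2,0,0,0],
  [0,0,1.3,0,0,0],
  [0,0,0,0,0,0],
])

```text
time: 18.88
tool_pos: [479.4, 5.5, 16.4]
tcp_rot: [180.0, -0.0, 22.0]
ft_force: [-1.0, 0.7, 3.0]
finger_gap: 30.6
grip_force: 25.1
```

Run:
```python
from h import *
s=sense();print(s["tool_pos"],s["tcp_rot"],s["finger_gap"],s["ft_force"])
from plan import plan
plan((479.4,5.6,100),22,(386,326.5,115),90,10)
```

```text
[479.3971434    5.50853239  16.36714151] [ 1.79996251e+02 -6.25971423e-03  2.19625821e+01] 30.579194339577462 [-0.97080259  0.74253775  3.0125461 ]
[[np.float64(3.4), np.float64(-33.3), np.float64(-1.5), 0, 0, np.float64(-0.1187)], [np.float64(7.3), np.float64(-32.6), np.float64(-1.5), 0, 0, np.float64(-0.1187)], [np.float64(11.1), np.float64(-31.5), np.float64(-1.5), 0, 0, np.float64(-0.1187)], [np.float64(14.7), np.float64(-30.0), np.float64(-1.5), 0, 0, np.float64(-0.1187)], [np.float64(18.2), np.float64(-28.0), np.float64(-1.5), 0, 0, np.float64(-0.1187)]]
[[np.float64(21.4), np.float64(-25.7), np.float64(-1.5), 0, 0, np.float64(-0.1187)], [np.float64(24.3), np.float64(-23.0), np.float64(-1.5), 0, 0, np.float64(-0.1187)], [np.float64(26.8), np.float64(-19.9), np.float64(-1.5), 0, 0, np.float64(-0.1187)], [np.float64(29.0), np.float64(-16.6), np.float64(-1.5), 0, 0, np.float64(-0.1187)], [np.float64(30.8), np.float64(-13.1), np.float64(-1.5), 0, 0, np.float64(-0.1187)]]
```

apply_moves([
  [0,0,0,0,0,0],
  [0,0,0,0,0,0],
  [0,0,-5,0,0,0],
  [0,0,-30,0,0,0],
  [0,0,-50,0,0,0],
], fingers=41)

```text
time: 19.5
tool_pos: [477.5, 5.7, 100.5]
tcp_rot: [-179.9, 0.2, 22.0]
ft_force: [0.9, -0.3, -0.0]
finger_gap: 41.1
grip_force: 0.0
```

apply_moves([
  [3.4,-33.3,-2,0,0,-0.1187],
  [7.3,-32.6,-2,0,0,-0.1187],
  [11.1,-31.5,-2,0,0,-0.1187],
  [14.7,-30.0,-2,0,0,-0.1187],
  [18.2,-28.0,-2,0,0,-0.1187],
], fingers=20)

```text
time: 20.12
tool_pos: [432.6, 167.0, 111.8]
tcp_rot: [180.0, -0.0, 56.2]
ft_force: [0.1, -0.5, -0.5]
finger_gap: 19.7
grip_force: 0.0
```

apply_moves([
  [21.4,-25.7,-1,0,0,-0.1187],
  [24.3,-23.0,-1,0,0,-0.1187],
  [26.8,-19.9,-1,0,0,-0.1187],
  [29.0,-16.6,-1,0,0,-0.1187],
  [30.8,-13.1,-1,0,0,-0.1187],
])

```text
time: 20.75
tool_pos: [385.9, 327.7, 116.7]
tcp_rot: [180.0, -0.0, 90.2]
ft_force: [0.7, -0.2, 0.2]
finger_gap: 19.9
grip_force: 0.0
```

Run:
```python
from h import *
s=sense();print(s["tool_pos"],s["tcp_rot"],s["ft_force"],s["finger_gap"])
for cam in("top","scene"):
    p,d,W=cloud(cam); np.savez(f"{cam}3.npz",p=p,d=d,W=W);x,y,z=W[...,0],W[...,1],W[...,2]
    for n,(cx,cy) in dict(nb=(499.5,-44),nf=(459,-61),seated=(438,-10),wb=(479,6)).items():
        m=(np.hypot(x-cx,y-cy)<24)&(z>20)&(z<36)
        if m.sum()>5: print(cam,n,m.sum(),x[m].mean().round(1),y[m].mean().round(1),np.percentile(z[m],[5,50,95]).round(1))
    if cam=="top":cv2.imwrite("pics/t3.png",cv2.resize(p[180:280,200:430],None,fx=3.4,fy=3.4)[:,:,::-1])
    if cam=="scene":cv2.imwrite("pics/s3.png",cv2.resize(p[150:320,205:405],None,fx=3.4,fy=3.4)[:,:,::-1])
    W=np.load(cam+"0.npz")["W"];x,y,z=W[...,0],W[...,1],W[...,2]
    m=(abs(y-327)<15)&(x>365)&(x<405)&(z>49)&(z<70);print("bar mid",m.sum(),np.percentile(x[m],[5,50,95]).round(1),np.percentile(z[m],[5,50,95]).round(1))
    m=(abs(y-327)<40)&(x>395)&(x<425)&(z>40)&(z<70)
    for yy in range(290,366,6):
        q=m&(abs(y-yy)<3)&(x<412); print(yy,q.sum(),end=' ')
    print()
```

```text
[385.89198991 327.67310615 116.68762546] [ 1.79972687e+02 -1.67354257e-02  9.01996683e+01] [ 0.71018858 -0.16482961  0.17845639] 19.931859859712535
top nb 98 499.6 -44.9 [25.  28.4 30.7]
top nf 101 459.8 -61.6 [24.1 28.5 31.4]
top seated 161 438.7 -10.2 [24.7 28.3 30.9]
top wb 152 480.9 5.0 [25.9 28.5 30.8]
bar mid 69 [381.8 386.5 390.8] [53.8 57.1 59.8]
290 0 296 16 302 11 308 0 314 0 320 0 326 0 332 0 338 0 344 0 350 16 356 8 362 0 
scene nb 149 497.7 -45.1 [21.4 28.4 31. ]
scene nf 159 458.0 -61.4 [22.  28.5 31.4]
scene seated 235 436.6 -10.8 [22.7 28.7 31.1]
scene wb 217 478.9 4.8 [22.9 28.6 30.7]
bar mid 54 [380.8 384.3 389.9] [53.2 57.5 59.6]
290 0 296 16 302 15 308 0 314 0 320 0 326 0 332 0 338 0 344 0 350 16 356 13 362 0
```

View pics/s3.png

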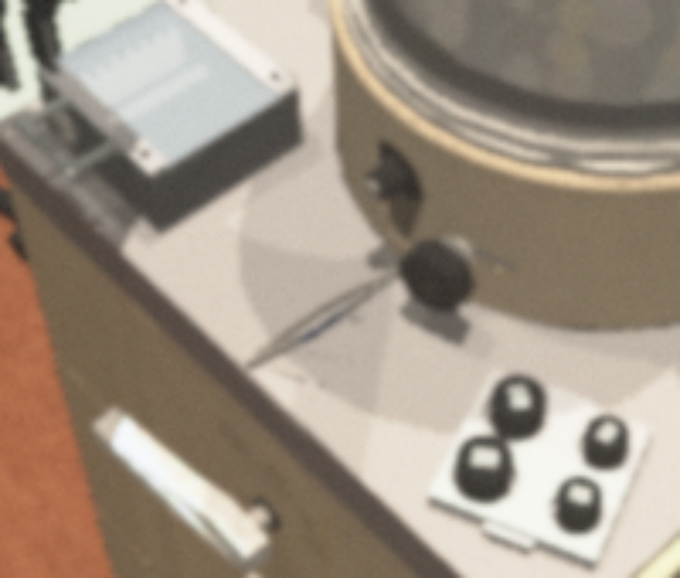

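apply_moves([
  [-1,0,30,0,0,0],
  [0,0,20,0,0,0],
  [0,0,13,0,0,0],
  [0,0,10,0,0,0],
  [0,0,5,0,0,0],
])

```text
time: 21.48
tool_pos: [386.4, 325.4, 38.0]
tcp_rot: [180.0, 0.0, 89.9]
ft_force: [-0.3, 0.8, 0.9]
finger_gap: 20.2
grip_force: 0.0
```

apply_moves([
  [0,0,0,0,0,0],
  [0,0,0,0,0,0],
  [0,0,0,0,0,0],
  [0,0,0,0,0,0],
  [0,0,0,0,0,0],
], fingers=0, grip_force=40)

```text
time: 22.1
tool_pos: [386.1, 325.4, 38.2]
tcp_rot: [-180.0, 0.0, 90.0]
ft_force: [-0.8, -2.8, -0.9]
finger_gap: 8.5
grip_force: 38.9
```

Run:
```python
from h import *
s=sense();print(s["tool_pos"],s["tcp_rot"],s["ft_force"],s["finger_gap"],s["grip_force"],s["wrist_torque"])
t=np.radians(np.arange(0,61,3)); X=152*(1-np.cos(t))+4*np.sin(t);Z=152*np.sin(t)+4*np.cos(t)
r=[[0,float(a),float(-b),0,0,0] for a,b in zip(np.diff(X).round(1),np.diff(Z).round(1))]
for i in range(0,20,5):print(r[i:i+5])
```

```text
[386.13496917 325.4059119   38.20822844] [-1.79993125e+02  1.41890143e-02  8.99696797e+01] [-0.77805974 -2.82302171 -0.91421411] 8.511718797805303 38.948882818222046 [-0.44503283  0.13491277 -0.14137791]
[[0, 0.4, -7.9, 0, 0, 0], [0, 0.8, -7.9, 0, 0, 0], [0, 1.2, -7.9, 0, 0, 0], [0, 1.7, -7.8, 0, 0, 0], [0, 2.1, -7.7, 0, 0, 0]]
[[0, 2.5, -7.6, 0, 0, 0], [0, 2.9, -7.4, 0, 0, 0], [0, 3.2, -7.3, 0, 0, 0], [0, 3.6, -7.1, 0, 0, 0], [0, 4.0, -6.9, 0, 0, 0]]
[[0, 4.3, -6.7, 0, 0, 0], [0, 4.7, -6.4, 0, 0, 0], [0, 5.0, -6.2, 0, 0, 0], [0, 5.3, -5.9, 0, 0, 0], [0, 5.6, -5.6, 0, 0, 0]]
[[0, 5.9, -5.3, 0, 0, 0], [0, 6.2, -5.0, 0, 0, 0], [0, 6.4, -4.7, 0, 0, 0], [0, 6.7, -4.3, 0, 0, 0], [0, 6.9, -4.0, 0, 0, 0]]
```

Bar gripped (gap equals the 10 mm bar, low forces). Lift along the arc.

apply_moves([
  [0,0.4,-7.9,0,0,0],
  [0,0.8,-7.9,0,0,0],
  [0,1.2,-7.9,0,0,0],
  [0,1.7,-7.8,0,0,0],
  [0,2.1,-7.7,0,0,0],
])

```text
time: 22.72
tool_pos: [392.2, 325.3, 77.8]
tcp_rot: [-180.0, 0.0, 90.0]
ft_force: [-1.3, -3.9, -2.6]
finger_gap: 8.5
grip_force: 38.8
```

apply_moves([
  [0,2.5,-7.6,0,0,0],
  [0,2.9,-7.4,0,0,0],
  [0,3.2,-7.3,0,0,0],
  [0,3.6,-7.1,0,0,0],
  [0,4.0,-6.9,0,0,0],
])

```text
time: 23.35
tool_pos: [407.5, 325.1, 113.9]
tcp_rot: [-179.8, 0.1, 90.0]
ft_force: [-6.6, -5.0, 1.1]
finger_gap: 8.6
grip_force: 39.0
```

apply_moves([
  [0,4.3,-6.7,0,0,0],
  [0,4.7,-6.4,0,0,0],
  [0,5.0,-6.2,0,0,0],
  [0,5.3,-5.9,0,0,0],
  [0,5.6,-5.6,0,0,0],
])

```text
time: 23.98
tool_pos: [431.6, 324.8, 145.5]
tcp_rot: [-179.7, 0.1, 90.0]
ft_force: [-16.9, -10.1, 14.4]
finger_gap: 8.5
grip_force: 39.3
```

apply_moves([
  [0,5.9,-5.3,0,0,0],
  [0,6.2,-5.0,0,0,0],
  [0,6.4,-4.7,0,0,0],
  [0,6.7,-4.3,0,0,0],
  [0,6.9,-4.0,0,0,0],
])

```text
time: 24.6
tool_pos: [465.9, 325.1, 170.2]
tcp_rot: [180.0, 0.0, 90.0]
ft_force: [-7.5, -9.6, 10.0]
finger_gap: 8.2
grip_force: 40.8
```

Run:
```python
from h import *
s=sense();print(s["tool_pos"],s["tcp_rot"],s["ft_force"],s["finger_gap"],s["grip_force"])
for cam in("top","scene"):
    p,d,W=cloud(cam);x,y,z=W[...,0],W[...,1],W[...,2]
    m=(abs(y-275)<8)&(x>455)&(x<545)&(z>55)&(z<190)
    if m.sum()>9: 
        for xx in range(460,545,12):
            q=m&(abs(x-xx)<6); 
            if q.sum(): print(cam,xx,q.sum(),np.median(z[q]).round(1))
    for n,(cx,cy) in dict(nb=(499.5,-44),nf=(459,-61),seated=(438,-10),wb=(479,6)).items():
        m=(np.hypot(x-cx,y-cy)<24)&(z>20)&(z<36)
        if m.sum()>5: print(cam,n,m.sum(),x[m].mean().round(1),y[m].mean().round(1),np.median(z[m]).round(1))
    cv2.imwrite(f"pics/{cam}f.png",cv2.resize(p[100:300,180:420],None,fx=3,fy=3)[:,:,::-1])
```

```text
[465.91630892 325.07689262 170.24794868] [1.79965418e+02 3.16917830e-02 8.99655972e+01] [-7.53307369 -9.55160897  9.97070348] 8.191735591372618 40.76878845691681
top 484 48 154.3
top 496 39 131.2
top 508 30 112.2
top 520 36 91.8
top 532 31 70.6
top 544 14 64.5
top nb 97 499.7 -45.0 28.4
top nf 103 459.7 -61.4 28.2
top seated 160 438.6 -10.3 28.6
top wb 153 480.7 5.0 28.6
scene 484 31 155.6
scene 496 4 138.8
scene 508 3 103.6
scene 520 2 82.2
scene 532 5 67.6
scene 544 2 63.6
scene nb 147 497.9 -45.2 28.6
scene nf 161 457.8 -61.5 28.5
scene seated 238 436.5 -11.1 28.7
scene wb 218 478.9 4.7 28.7
```

View pics/scenef.png

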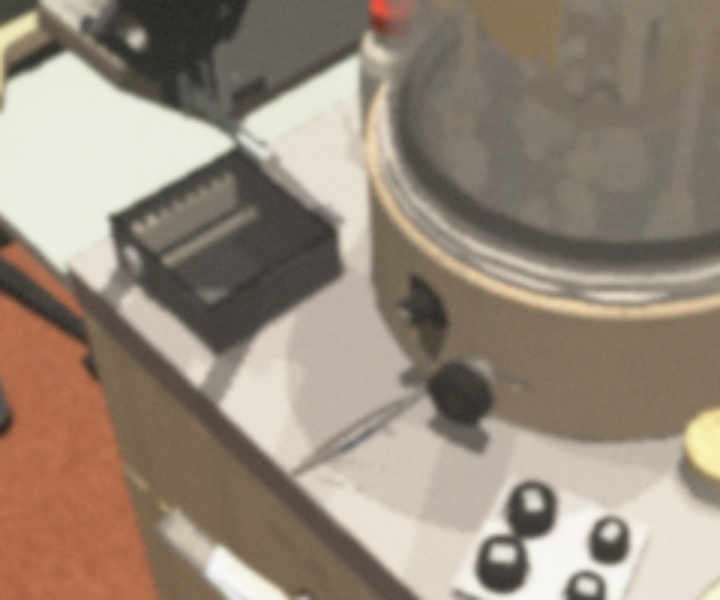

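apply_moves([
  [0,0,0,0,0,0],
  [0,0,0,0,0,0],
  [0,0,0,0,0,0],
  [0,0,0,0,0,0],
  [0,0,0,0,0,0],
])

```text
time: 25.32
tool_pos: [466.2, 325.1, 170.3]
tcp_rot: [179.9, 0.0, 90.0]
ft_force: [-7.1, -9.7, 12.0]
finger_gap: 8.6
grip_force: 40.8
```

Run:
```python
from h import *
s=sense();print(s["tool_pos"],s["ft_force"],s["qd"].round(2) if hasattr(s["qd"],"round") else s["qd"],s["grip_force"])
p,d,W=cloud("top");x,y,z=W[...,0],W[...,1],W[...,2]
m=(abs(y-275)<15)&(x>478)&(x<538)&(z>62)&(z<190)
a=np.degrees(np.arctan(np.polyfit(x[m],z[m],1)[0]));print(a)
if 56.5<-a<63.5: print(job.hand_in())
```

```text
[466.22274184 325.08527911 170.33448552] [-7.06976588 -9.71076181 11.96618957] [ 0.07 -0.07 -0.03  0.04  0.    0.04] 40.77120780944824
-59.75584914101013
the job is handed in; nothing more can be done
None
```

All four mounts are seated face up in bores of their own size and let go, the lid is held open by its bar at about 60 degrees (59.8 measured), and the job is handed in; no verdict was returned.

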